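# Clamp a split chopping board with a one-hand bar clamp

### The arm

A 6-joint arm with a two-finger parallel gripper is mounted at the origin on a cart in front of the work surface, level with it; the furniture and walls round the work are solid. World frame = base frame: x ahead of the robot, y to its left, z up, the work surface at z = 0. Lengths are in mm, angles in rad, forces in N, time in s.
With the tool pointing down it reaches from about 275 to 750 mm from the base axis. Payload 10.2 kg.
Tool frame: the origin (TCP) lies at the centre of the arm's flange, where the gripper is bolted on; the fingertips stand 173 mm ahead of it and the grasp point (between the pads) lies 155 mm ahead of it; z points along the fingers, y is the line along which they close (so a half turn about z gives the same grasp; the last joint's range is limited). The gripper opens to 85 mm and grips with 20 to 120 N. Pads are 22 mm wide; open, the fingers measure 114 mm over their backs; the gripper's body (76 mm by 85 mm) begins 54 mm behind the grasp point. The pads swing forward as they close: fully open they stand 13 mm farther back than shut.
Start: joints at [1.06, 0.313, 1.498, -0, 1.331, -0.223], TCP at [149.031, 503.411, 404.694] pointing down, gripper open.
Joint ranges: [-2.94, 2.94], [-0.97, 2.17], [0.19, 2.56], [-1.23, 4.37], [0.02, 3.11], [-2.88, 2.88]. Speed limits (rad/s): [2.39, 2.39, 3.01, 3.14, 3.14, 3.14].

### API

Orientations are given as a unit quaternion [w, x, y, z].
In Python, from rig import status, capture, camera_info, ticket gives the robot as it stands.
- The arm moves only by the shell command python3 -m crank 'ROWS' [FORCE]. ROWS is JSON, a list of rows, each a list of 7 numbers: the shift along the tool's x, y, z as a fraction of full scale, then the turn, a rotation vector about the tool's x, y, z as a fraction of full scale, then the closure, from 0 (fully open) to 1 (shut). A call has 1 to 12 rows; each row is the pose to reach, as a shift and turn from the pose commanded when the call began, along the tool's axes at that moment; what a row does not reach only later rows make up. Full scale, the value 1, is 0.1 m for a shift and 45 degrees for a turn. A row lasts 1/10 s, in which the tool goes at most 50 mm and 8.59 degrees, less where a joint would pass 70% of its speed; a pose out of reach is approached as far as the arm can. A call with a number of a shift or a turn outside -1 to 1 is refused whole. A call with a gripper value outside its range is refused whole. The fingers move at their own pace and stop on an object; FORCE is the grip in N (left out, the last holds). Time passes only in rows, so rows that repeat a pose let the fingers close. It gives the time, the measured TCP pose, the force, the opening and the grip force at its end, in the units of the state.
- status.sense(): the state, without advancing time (a new reading comes with each control period).
- capture(name): name is "scene" or "top" or "wrist"; returns (picture, depth): 400x640x3 uint8, red, green, blue; 400x640 float32, mm along the optical axis (not along the pixel's ray), 0 where there is no reading.
- camera_info(name): a dict with "K" (3x3 intrinsics, pixels), "camera_from_world" (4x4, takes a point from world to camera coordinates). Camera axes: x right, y up, looking along -z (the intrinsics and any distortion apply to the point x, -y, -z); pixel columns grow to the right and rows downward; lengths in mm; the calibration is good to about 2 mm. A picture is of the moment at which its call begins: read the wrist's pose just before it. camera_info takes no time and is no camera call; for the wrist camera it gives the pose at the moment of the call.
- ticket.finish_job(): hands the job in; it is judged then, once.
The state is a dict: "time_s": time; "joints": joint angles; "dq": joint speeds; "tau": joint torques, N m; "eef_pos": TCP position; "ee_rot": TCP orientation; "force": force on the tool from outside, world axes, zero at the start; "wrist_torque": the same for the moment, N m; "grip_width": opening from 0.0 (shut) to 1.0 (fully open); "grip_force": force on a finger pad.
Only numpy, scipy, OpenCV 4.12 (cv2) and the standard library are available. Lean on these libraries where they do the work, as an engineer would, in place of code of your own. Each camera call takes 0.05 s, during which the arm holds its last target. There are 200 camera calls.

### The job

The split chopping board lies freshly glued between the jaws of the one-hand bar clamp: hang the notched wooden block over the clamp's bar between the far jaw and the board, let go of it, and then pump the trigger (never push the bar or the jaw directly) until the far jaw presses the block against the board and the split is closed. Squeeze gently so that nothing is crushed, and finish while still holding the trigger squeezed so that the joint stays under pressure; leave the clamp standing and the other things where they are.

Things in the scene. Friction and masses are not known exactly. Their poses are not given: they have to be found in the camera images.
- clamp: One-hand bar clamp, black plastic and steel, loose, 0.8 kg, standing on the feet of its two jaws, bar level, handle and trigger straight up. Origin on the worktop below the near jaw's face, x along the bar from near to far jaw, z up. Near jaw, 58 mm wide, 30 high, and housing (x -62 to -1 mm, 28 wide, top at z 74) are one with the handle. To be held by handle and trigger only
- handle_grip (a point): point on the back face of the upright handle (26 mm wide in y), in the clamp's frame x -63.5 mm, z 120 mm; the handle's front is at x -41 mm, its top at z 152 mm. One finger bears here, pushing to +x
- trigger_grip (a point): point on the trigger's front face (20 mm wide in y, free from z 88 to 140 mm), at height 120 mm; 58 mm from handle_grip along the bar when released, 43 mm fully squeezed. The other finger bears here, pushing to -x: fingers brought down from above round handle and trigger, tool about 120 mm above the worktop, squeeze the trigger by closing. The clamp slides to suit
- bar: the notched steel bar (350 mm long) with its end cap and the far jaw; origin and axes as the clamp's when draw is 0, it slides to -x as draw grows. Moved by the trigger only, never by hand
- bar_top (a point): point on the clamp's bar axis at the bar's top edge, x 160 mm, z 54 mm in the clamp's frame (does not move with the bar). The notched steel bar is 12 mm wide (y), 20 mm high (z 34 to 54 mm), level, and runs through the housing below the handle
- trigger (a joint): trigger swing, rad: 0 released, 0.25 at its stop; springs back (3 to 5 N at the finger). A squeeze draws the bar by up to 11 mm (mostly 10; ratchet teeth 5 mm apart), a brake of 4 N keeps it there on release. When the work resists, the trigger stops part way and must stay squeezed, else pressure is lost; at the stop without pressure: release, squeeze again. Right grip 25 to 40 N; 80 N crushes
- draw (a joint): how far the bar and far jaw are drawn to the near jaw, m: 0 to 0.012 at the start; the far jaw's face lies at x = 0.229 - value in the clamp's frame. At about 0.057 block and board are tight between the jaws. The pressure there is then about the grip of the fingers less some 5 N
- far_jaw: black jaw at the end of the bar, 58 mm wide, 30 mm high (57 mm in the middle 24 mm, where it holds the bar), 25 mm thick; origin at the foot of its face, axes as the clamp's; the face looks to -x. Moved by the trigger only, never by hand
- block: notched hardwood clamp block, an upside-down U, 60 g, standing loose on its two legs: 16 mm thick (its x), 62 mm wide (its y), 72 mm high; slot between the legs open below. Grip the solid top (24 mm high) across the 16 mm. Origin between its feet. Hung on the bar its feet are 6 mm up, its x along the bar (either way round), its legs in front of the far jaw's face
- block_slot (a point): middle of the slot's roof, 48 mm above the block's feet; the slot is 16 mm wide in its upper half and flares to 23 mm at its open foot; it sits on the top of the bar (z 54 mm) when the block hangs
- board_near: half of the split board, light wood, 78 mm along x, 150 mm along y, 28 mm thick, loose, lying flat between the jaws; origin at the middle of its underside, its +x side is the split edge, its -x side lies 3 to 7 mm from the near jaw
- board_far: the other half, same size; its -x side is the split edge, its +x side (39 mm from its origin) is the edge against which the block is pressed. It starts 29 to 46 mm more than the block's thickness away from the far jaw's face
- near_split (a point): middle of the split edge of the near half, 14 mm high
- far_split (a point): middle of the split edge of the far half, 14 mm high; 5 to 12 mm from near_split at the start
- glue: small brown bottle with a dropper cap, 33 mm across, 102 mm high, stays where it is; origin under its middle (also for the next five)
- clock: round white kitchen timer, 63 mm across, 55 mm high, stays
- cup: small grey cup with a handle, 63x86x52 mm, stays
- lemon: lemon, 70x56x55 mm, stays
- spice: glass spice jar with a green cap, 46 mm across, 106 mm high, stays
- garlic: bulb of garlic, 56 mm across and high, stays
There are look-alikes about, which are no part of the job. What is shaped like the board_near but blue or orange is not meant.

How it is judged:
By the outcome, as a careful person would: the job done as asked, in the order asked, and still so for the second after the job is handed in, while the arm keeps its last pose, push and grip.
It also fails if it takes over 61 s, if anything falls off the work surface, if the arm or the gripper's body presses on something with over 40 N, if the wrist force passes 120 N, or if a joint passes its speed limit or range.

## Working session

There is one attempt and no reset: what is moved stays moved. The work goes in short steps, Python scripts to look and compute and a shell command to move; the robot and the scene stay as the last step left them, time stands still between calls to the robot, and variables do not carry over. Pictures are saved under pics/ and viewed, at most 10 in all, crops included, and the job is handed in when it is done.

```bash
ls; mkdir -p pics; python3 - <<'E'
from rig import status,capture,camera_info
import cv2,numpy as np
print(status.sense())
for n in ("scene","top"):
    p,d=capture(n); cv2.imwrite(f"pics/{n}0.png",p[:,:,::-1]); np.savez(f"pics/{n}0.npz",p=p,d=d,K=camera_info(n)["K"],T=camera_info(n)["camera_from_world"])
    print(camera_info(n))
E
```

```text
pics
{'time_s': 0.0, 'joints': array([ 1.05961541e+00,  3.13450639e-01,  1.49847990e+00,  9.04442156e-07,
        1.33099385e+00, -2.23403365e-01]), 'dq': array([ 0.00017025,  0.00027173, -0.00080389, -0.00100867,  0.00012833,
       -0.00062532]), 'tau': array([-1.00569872e-03, -4.12278914e+01, -2.59737915e+01, -2.60967499e-04,
        4.26081780e-03, -2.24748868e-05]), 'eef_pos': array([148.99648074, 503.36497718, 404.11847851]), 'ee_rot': array([-2.39515942e-04,  1.43392854e-01,  9.89665623e-01, -6.21298505e-04]), 'force': array([ 0.27181278,  0.04143695, -0.1305343 ]), 'wrist_torque': array([0.00712845, 0.02149494, 0.02921288]), 'grip_force': 0.0, 'grip_width': 1.0039064630051184}
{'K': array([[368.52569276,   0.        , 313.53622617],
       [  0.        , 368.52569276, 201.60211309],
       [  0.        ,   0.        ,   1.        ]]), 'camera_from_world': array([[ 5.76375082e-01, -8.16979205e-01,  1.83505976e-02,
        -2.43530178e+02],
       [ 4.54870033e-01,  3.39402337e-01,  8.23346408e-01,
        -2.95693483e+02],
       [-6.78885129e-01, -4.66209216e-01,  5.67242407e-01,
        -9.24844147e+02],
       [ 0.00000000e+00,  0.00000000e+00,  0.00000000e+00,
         1.00000000e+00]])}
{'K': array([[478.8023949 ,   0.        , 312.7264566 ],
       [  0.        , 478.8023949 , 201.67868165],
       [  0.        ,   0.        ,   1.        ]]), 'camera_from_world': array([[ 3.88018361e-01, -9.21612071e-01,  8.54059927e-03,
        -1.86936505e+02],
       [ 8.33217295e-01,  3.54732991e-01,  4.24162048e-01,
        -4.33485724e+02],
       [-3.93942496e-01, -1.57466488e-01,  9.05546031e-01,
        -1.78538343e+03],
       [ 0.00000000e+00,  0.00000000e+00,  0.00000000e+00,
         1.00000000e+00]])}
```

View pics/scene0.png

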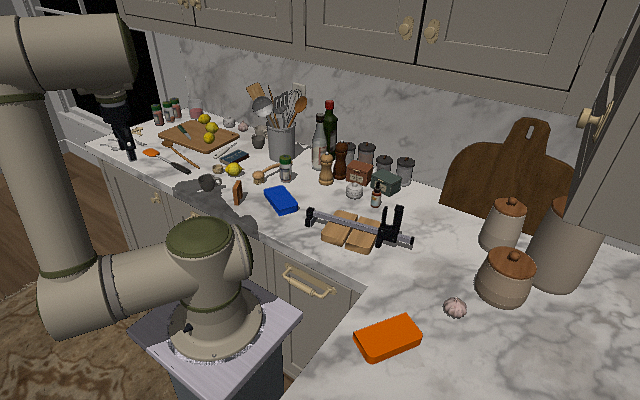

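View pics/top0.png

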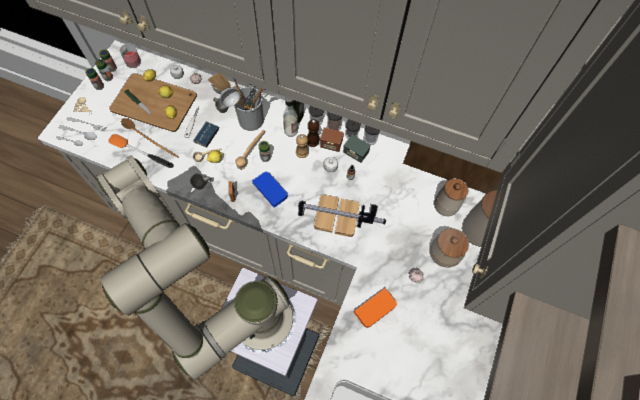

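The clamp lies with its far jaw on the left (scene 310,218) and handle on the right (scene 390,220). The block stands at scene (238,193), top (233,190). The blue slab is a decoy.

```bash
cat > h.py <<'E'
import numpy as np,cv2
from scipy.spatial.transform import Rotation as R
def cloud(p,d,K,T):
    v,u=np.mgrid[0:d.shape[0],0:d.shape[1]]
    c=np.stack([(u-K[0,2])/K[0,0]*d,-(v-K[1,2])/K[1,1]*d,-d],-1)
    return (c-T[:3,3])@T[:3,:3]
def load(n):
    z=np.load(f"pics/{n}.npz"); return z["p"],z["d"],z["K"],z["T"]
def snap(n,name):
    from rig import capture,camera_info
    i=camera_info(n); p,d=capture(n); K,T=np.array(i["K"]),np.array(i["camera_from_world"])
    np.savez(f"pics/{name}.npz",p=p,d=d,K=K,T=T); return p,d,K,T
def ray(u,v,K,T):
    r=np.array([(u-K[0,2])/K[0,0],-(v-K[1,2])/K[1,1],-1])@T[:3,:3]; return -T[:3,:3].T@T[:3,3],r
def atz(u,v,z,K,T):
    o,r=ray(u,v,K,T); return o+r*(z-o[2])/r[2]
def proj(P,K,T):
    c=np.atleast_2d(P)@T[:3,:3].T+T[:3,3]; return np.stack([K[0,2]-K[0,0]*c[:,0]/c[:,2],K[1,2]+K[1,1]*c[:,1]/c[:,2]],1)
def tri(a,b):
    (o1,r1),(o2,r2)=a,b; s=np.linalg.lstsq(np.stack([r1,-r2],1),o2-o1,rcond=None)[0]
    return (o1+s[0]*r1+o2+s[1]*r2)/2, np.linalg.norm(o1+s[0]*r1-o2-s[1]*r2)
E
python3 - <<'E'
from h import *
np.set_printoptions(precision=1,suppress=True)
for n,(bx,cx) in {"scene0":((228,176,250,210),(295,195,420,260)),"top0":((222,175,245,205),(290,190,395,240))}.items():
    p,d,K,T=load(n); W=cloud(p,d,K,T)
    a=W[bx[1]:bx[3],bx[0]:bx[2]].reshape(-1,3); a=a[(a[:,2]>10)&(a[:,2]<90)]
    print(n,"block",a.min(0),a.max(0),len(a)); t=a[a[:,2]>60]; print(t.mean(0) if len(t) else 0)
    c=W[cx[1]:cx[3],cx[0]:cx[2]].reshape(-1,3)
    for lo,hi in ((20,32),(45,60),(62,90),(90,170)):
        s=c[(c[:,2]>lo)&(c[:,2]<hi)]; print(lo,hi,len(s),s.min(0),s.max(0),np.median(s,0)) if len(s) else 0
    cv2.imwrite(f"pics/{n}c.png",cv2.resize(p[165:265,220:430,::-1],None,fx=3.8,fy=3.8,interpolation=cv2.INTER_CUBIC))
from rig import camera_info,status
i=camera_info("wrist");s=status.sense()
q=s["ee_rot"];Rt=R.from_quat([q[1],q[2],q[3],q[0]]).as_matrix();T=i["camera_from_world"]
print(i["K"]); print("cam in tool",Rt.T@(-T[:3,:3].T@T[:3,3]-s["eef_pos"])); print(T[:3,:3]@Rt); print(Rt)
E
```

```text
scene0 block [381.2 310.2  10.1] [444.2 348.5  74.2] 173
[407.4 328.7  69.6]
20 32 1307 [ 404.6 -246.9   20. ] [690.7 144.4  32. ] [ 467.5 -103.3   28.1]
45 60 510 [ 447.8 -296.1   45. ] [688.9  54.9  59.9] [ 494.3 -117.    51.8]
62 90 158 [ 456.7 -249.2   62. ] [528.   35.8  90. ] [ 504.3 -220.5   70.2]
90 170 238 [ 497.6 -250.1   90.9] [ 530.5 -192.8  154.6] [ 506.  -236.1  127. ]
top0 block [367.2 280.4  10.1] [493.7 394.9  80.9] 114
[410.5 333.4  71.2]
20 32 946 [ 405.8 -292.5   20. ] [574.2  51.7  32. ] [ 476.7 -100.9   26.7]
45 60 301 [ 445.1 -293.4   45.1] [533.4  56.1  59.8] [ 492.5 -113.4   52.1]
62 90 73 [ 455.2 -285.6   62.2] [527.4  45.8  89.2] [ 503.8 -213.8   69.6]
90 170 102 [ 497.2 -248.3   90.1] [ 532.5 -190.9  158.2] [ 506.4 -232.2  139.1]
[[360.1   0.  316.4]
 [  0.  360.1 200. ]
 [  0.    0.    1. ]]
cam in tool [73.2 -1.9 29.1]
[[-0.   1.   0. ]
 [ 1.   0.   0.3]
 [ 0.3  0.  -1. ]]
[[-1.   0.3 -0. ]
 [ 0.3  1.  -0. ]
 [ 0.  -0.  -1. ]]
```

View pics/scene0c.png

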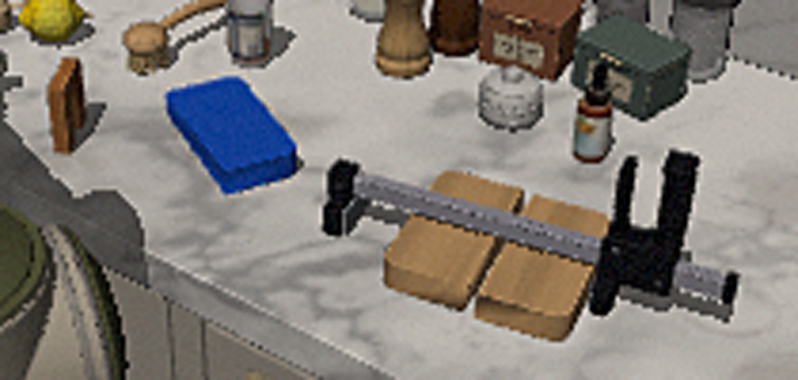

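```bash
python3 -m crank '[[-0.5,-0.15,0,0,0,0,0],[-1,-0.3,0.1,0,0,0,0],[-1,-0.3,0.1,0,0,0,0]]' | tail -3; python3 -m crank '[[-0.5,-0.15,0,0,0,0,0],[-1,-0.3,0.1,0,0,0,0],[-1,-0.3,0.1,0,0,0,0]]' | tail -3; python3 -m crank '[[-0.5,-0.15,0,0,0,0,0],[-1,-0.3,0.1,0,0,0,0],[-1,-0.3,0.1,0,0,0,0],[-1,-0.3,0.1,0,0,0,0],[-1,-0.3,0.1,0,0,0,0]]'
python3 - <<'E'
from h import *
np.set_printoptions(precision=2,suppress=True)
p,d,K,T=snap("wrist","w1"); cv2.imwrite("pics/w1.png",p[:,:,::-1])
W=cloud(p,d,K,T); m=(W[...,2]>62)&(W[...,2]<80)&(abs(W[...,0]-410)<60)&(abs(W[...,1]-331)<60)
a=W[m]; print(len(a),a.mean(0)); print(cv2.minAreaRect(a[:,:2].astype(np.float32)))
ys,xs=np.nonzero(m); print(xs.min(),xs.max(),ys.min(),ys.max()); print(proj([[410,331,72]],K,T))
E
```

```text
force: [-0.5, -0.6, 0.4]
grip_width: 1.003
grip_force: 0.0
force: [0.1, 0.2, 0.2]
grip_width: 0.998
grip_force: 0.0
time_s: 1.2
eef_pos: [410.2, 332.8, 374.8]
ee_rot: [-0.0, 0.143, 0.99, 0.0]
force: [0.5, 0.2, 0.2]
grip_width: 1.0
grip_force: 0.0
1680 [412.5  331.69  72.9 ]
((414.17950439453125, 331.6087341308594), (62.032196044921875, 16.413597106933594), 29.42128562927246)
285 352 157 222
[[316.81 187.39]]
```

View pics/w1.png

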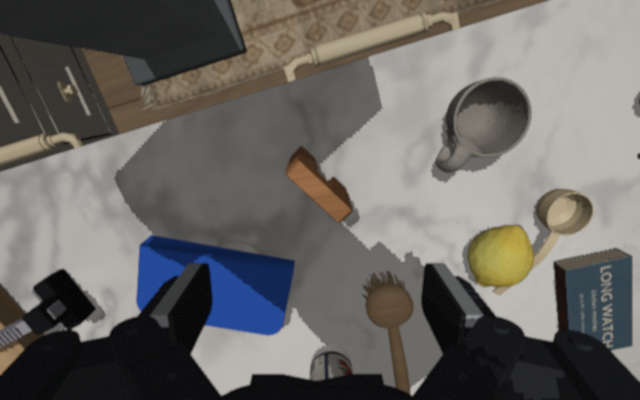

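Block is seen at wrist pixel (318,188): centre (414,331.6), top z≈73, long axis at 29.4°. I'm turning the tool by -45.9° about its z axis and descending.

```bash
python3 -m crank '[[-0.04,0,0.2,0,0,-0.19,0],[-0.04,0,0.4,0,0,-0.38,0],[-0.04,0,0.6,0,0,-0.57,0],[-0.04,0,0.8,0,0,-0.76,0],[-0.04,0,1,0,0,-0.95,0],[-0.04,0,1,0,0,-1,0],[-0.04,0,1,0,0,-1,0]]' 
python3 - <<'E'
from h import *
np.set_printoptions(precision=2,suppress=True)
p,d,K,T=snap("wrist","w2"); cv2.imwrite("pics/w2.png",p[:,:,::-1])
W=cloud(p,d,K,T); m=(W[...,2]>66)&(W[...,2]<78)&(abs(W[...,0]-412)<45)&(abs(W[...,1]-331)<45)
a=W[m]; print(len(a),a.mean(0)); print(cv2.minAreaRect(a[:,:2].astype(np.float32)))
from rig import status; s=status.sense(); print(s["eef_pos"],s["ee_rot"],s["joints"])
q=s["ee_rot"]; M=R.from_quat([q[1],q[2],q[3],q[0]]).as_matrix(); print(M)
# refined triangulation of top corners by eye-free colour: brown mask centroid line
E
```

```text
time_s: 1.95
eef_pos: [414.0, 331.8, 274.7]
ee_rot: [-0.0, -0.247, 0.969, 0.0]
force: [0.1, -0.0, 0.4]
grip_width: 0.997
grip_force: 0.0
3346 [411.12 330.07  73.37]
((413.9802551269531, 331.5787353515625), (62.08935546875, 15.797266960144043), 29.36478614807129)
[414.26 331.66 275.11] [ 0.   -0.25  0.97  0.  ] [ 0.45  0.46  1.64  0.    1.03 -1.61]
[[-0.88 -0.48  0.  ]
 [-0.48  0.88  0.  ]
 [-0.    0.   -1.  ]]
```

View pics/w2.png

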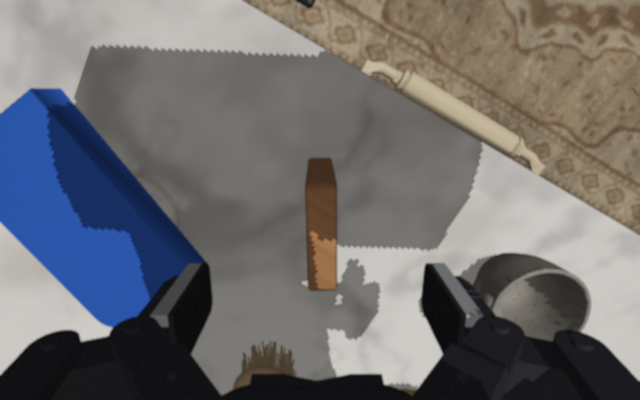

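Block is centred between the fingers (col 322, rows 158–290). Descending and gripping.

```bash
python3 -m crank '[[0,0,0.25,0,0,-0.01,0],[0,0,0.48,0,0,-0.01,0],[0,0,0.48,0,0,-0.01,0.3],[0,0,0.48,0,0,-0.01,1],[0,0,0.48,0,0,-0.01,1],[0,0,0.48,0,0,-0.01,1],[0,0,0.48,0,0,-0.01,1],[0,0,0.48,0,0,-0.01,1],[0,0,0.48,0,0,-0.01,1]]' 30
```

```text
time_s: 2.9
eef_pos: [415.1, 331.0, 227.5]
ee_rot: [0.001, -0.25, 0.968, 0.0]
force: [-2.5, 0.7, 6.4]
grip_width: 0.183
grip_force: 31.7
```

```bash
python3 -m crank '[[0,0,-0.3,0,0,0,1],[0,0,-0.7,0,0,0,1],[0,0,-1,0,0,0,1],[0,0,-1,0,0,0,1]]'; python3 - <<'E'
from h import *
np.set_printoptions(precision=1,suppress=True)
for n in ("scene0","top0"):
    p,d,K,T=load(n); W=cloud(p,d,K,T).reshape(-1,3)
    c=W[(W[:,1]>-150)&(W[:,1]<25)&(abs(W[:,0]-480)<60)&(W[:,2]>48)&(W[:,2]<58)]
    f=cv2.fitLine(c[:,:2].astype(np.float32),cv2.DIST_HUBER,0,.01,.01).ravel(); f[:2]*=np.sign(f[1])
    print(n,len(c),f,np.degrees(np.arctan2(f[1],f[0])),np.median(c[:,2]))
    o=f[2:];u=f[:2];w=np.array([-u[1],u[0]])
    for nm,lo,hi in (("jaw/bar>30",33,60),("handle",95,160)):
        s=W[(W[:,2]>lo)&(W[:,2]<hi)]; t=(s[:,:2]-o)@u; v=(s[:,:2]-o)@w; k=(abs(v)<30)&(abs(t)<260)
        print(nm,np.histogram(t[k],bins=np.arange(-240,200,10)))
E
```

```text
time_s: 3.3
eef_pos: [415.4, 331.1, 330.6]
ee_rot: [0.004, -0.25, 0.968, 0.001]
force: [0.1, -0.0, -0.6]
grip_width: 0.174
grip_force: 31.3
scene0 191 [ -0.2   1.  480.8 -62.6] 101.862274 52.03904723952272
jaw/bar>30 (array([23, 23, 23, 25, 24, 24, 22, 23, 25, 25, 21, 18, 21, 22, 22, 22, 21,
       21, 20, 21, 20, 21, 20, 21, 21, 21, 22, 18, 17, 21, 21, 16, 18, 27,
       25, 23,  0,  0,  0,  0,  0,  0,  0]), array([-240, -230, -220, -210, -200, -190, -180, -170, -160, -150, -140,
       -130, -120, -110, -100,  -90,  -80,  -70,  -60,  -50,  -40,  -30,
        -20,  -10,    0,   10,   20,   30,   40,   50,   60,   70,   80,
         90,  100,  110,  120,  130,  140,  150,  160,  170,  180,  190]))
handle (array([ 0,  0,  0,  0,  1, 78, 69, 19,  0, 24, 35,  0,  0,  0,  0,  0,  0,
        0,  0,  0,  0,  0,  0,  0,  0,  0,  0,  0,  0,  0,  0,  0,  0,  0,
        0,  0,  0,  0,  0,  0,  0,  0,  0]), array([-240, -230, -220, -210, -200, -190, -180, -170, -160, -150, -140,
       -130, -120, -110, -100,  -90,  -80,  -70,  -60,  -50,  -40,  -30,
        -20,  -10,    0,   10,   20,   30,  
[... 464 characters left out ...]
, -110, -100,  -90,  -80,  -70,  -60,  -50,  -40,  -30,
        -20,  -10,    0,   10,   20,   30,   40,   50,   60,   70,   80,
         90,  100,  110,  120,  130,  140,  150,  160,  170,  180,  190]))
handle (array([ 0,  0,  0,  0,  0, 21, 32, 22,  0,  0, 23,  1,  0,  0,  0,  0,  0,
        0,  0,  0,  0,  0,  0,  0,  0,  0,  0,  0,  0,  0,  0,  0,  0,  0,
        0,  0,  0,  0,  0,  0,  0,  0,  0]), array([-240, -230, -220, -210, -200, -190, -180, -170, -160, -150, -140,
       -130, -120, -110, -100,  -90,  -80,  -70,  -60,  -50,  -40,  -30,
        -20,  -10,    0,   10,   20,   30,   40,   50,   60,   70,   80,
         90,  100,  110,  120,  130,  140,  150,  160,  170,  180,  190]))
```

```bash
python3 -m crank '[[0.1,-0.3,-0.1,0,0,0,1],[0.22,-0.65,-0.2,0,0,0,1],[0.34,-0.97,-0.2,0,0,0,1]]'|head -2;  python3 -m crank '[[0.17,-0.49,0,0,0,0,1],[0.34,-0.97,0,0,0,0,1]]'|head -2; python3 -m crank '[[0.17,-0.49,0,0,0,0,1],[0.34,-0.97,0,0,0,0,1]]'|head -2; python3 -m crank '[[0.15,-0.4,0,0,0,0.18,1],[0.3,-0.8,0,0,0,0.36,1],[0.34,-0.97,0,0,0,0.4,1],[0.34,-0.97,0,0,0,0.4,1],[0.34,-0.97,0,0,0,0.4,1]]'
python3 - <<'E'
from h import *
p,d,K,T=snap("wrist","w3"); cv2.imwrite("pics/w3.png",p[:,:,::-1])
from rig import status; print(status.sense()["joints"],status.sense()["eef_pos"])
E
```

```text
time_s: 3.6
eef_pos: [432.3, 228.3, 347.0]
time_s: 3.8
eef_pos: [448.7, 129.3, 346.0]
time_s: 4.0
eef_pos: [465.5, 30.3, 346.0]
time_s: 4.5
eef_pos: [482.8, -68.4, 346.1]
ee_rot: [-0.001, -0.096, 0.995, 0.0]
force: [0.3, 0.4, -0.7]
grip_width: 0.176
grip_force: 31.2
[-3.80671844e-01  2.87401973e-01  1.69282552e+00  2.38408480e-04
  1.16243716e+00 -2.14518637e+00] [482.76963276 -67.91399504 346.28156933]
```

View pics/w3.png

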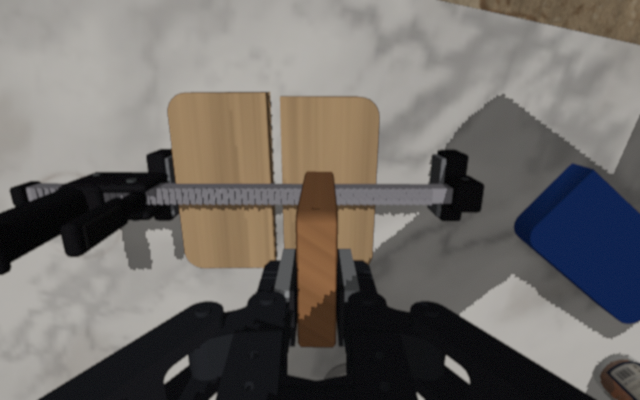

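Clear view: bar at rows ~185–205, far jaw face at col ~440, board far edge at col ~378, split at col ~275; held block below centre (col 318). Now the numbers.

```bash
cat > m.py <<'E'
import sys
from h import *
np.set_printoptions(precision=1,suppress=True)
p,d,K,T=load(sys.argv[1]); W=cloud(p,d,K,T); X=W.reshape(-1,3); C=p.reshape(-1,3).astype(int)
i=np.arange(len(X)); u_=i%640; v_=i//640
b=(X[:,2]>50)&(X[:,2]<58)&(abs(X[:,0]-480)<70)&(X[:,1]>-170)&(X[:,1]<20)
f=cv2.fitLine(X[b][:,:2].astype(np.float32),cv2.DIST_HUBER,0,.01,.01).ravel(); u=f[:2]*np.sign(f[1]); o=f[2:]; w=np.array([-u[1],u[0]])
t=(X[:,:2]-o)@u; v=(X[:,:2]-o)@w
print("bar",b.sum(),"ang",np.degrees(np.arctan2(u[1],u[0])),"o",o,"z",np.median(X[b][:,2]),"v 2..98%",np.percentile(v[b],[2,50,98]))
print(" x at y=0:",o+u*(-o[1]/u[1]))
s=(abs(v)<28)&(t>120-o[1]*0-60)&(X[:,2]>12)&(X[:,2]<70)&(t<200)
n=p.reshape(-1,3).max(1)<70
for lab,zlo,zhi in (("jaw low",12,32),("jaw top",50,62)):
    k=(abs(v)<28)&(X[:,2]>zlo)&(X[:,2]<zhi)&n&(t>50)&(t<180); print(lab,k.sum(),"t",np.percentile(t[k],[0.5,2,50,98]),"v",np.percentile(v[k],[2,50,98])) if k.any() else 0
wood=(C[:,0]>C[:,2]+25)&(X[:,2]>23)&(X[:,2]<33)&(abs(v)<100)&(abs(v)>10)&(abs(t)<140)
print("board z",np.median(X[wood][:,2]))
h,e=np.histogram(t[wood],bins=np.arange(-140,140,2)); print("wood t",[(int(a),int(q)) for a,q in zip(e,h) if q])
k=(X[:,2]>90)&(X[:,2]<170)&(abs(v)<40)&(t<-60)&(t>-260); 
if k.any(): print("handle t",np.histogram(t[k],bins=np.arange(-240,-60,5)))
print("u",u,"w",w)
E
python3 m.py w3; python3 - <<'E'
from h import *
np.set_printoptions(precision=2,suppress=True)
p,d,K,T=load("w3"); W=cloud(p,d,K,T); C=p.astype(int)
m=(C[...,0]>C[...,2]+30)&(W[...,2]>100)&(W[...,2]<230); m[:,:290]=0; m[:,345:]=0
z=W[m][:,2]; print("block z pct",np.percentile(z,[1,5,50,95,99]))
top=W[m&(W[...,2]>np.percentile(z,99)-8)]; print("top",len(top),top.mean(0),cv2.minAreaRect(top[:,:2].astype(np.float32)))
E
```

```text
bar 3565 ang 100.866745 o [487.3 -76.3] z 54.14935349269795 v 2..98% [-6.4 -0.   5.4]
 x at y=0: [472.6   0. ]
jaw low 950 t [106.6 106.8 112.2 127.5] v [-27.4  13.   27.5]
jaw top 1014 t [105.7 108.9 118.6 130.5] v [-11.1   0.8  11.3]
board z 29.829445077986602
wood t [(-112, 8), (-110, 203), (-108, 306), (-106, 330), (-104, 333), (-102, 349), (-100, 346), (-98, 358), (-96, 351), (-94, 354), (-92, 363), (-90, 353), (-88, 349), (-86, 360), (-84, 359), (-82, 358), (-80, 343), (-78, 371), (-76, 360), (-74, 342), (-72, 354), (-70, 359), (-68, 352), (-66, 356), (-64, 344), (-62, 361), (-60, 353), (-58, 359), (-56, 358), (-54, 349), (-52, 363), (-50, 351), (-48, 367), (-46, 358), (-44, 357), (-42, 353), (-40, 343), (-38, 345), (-36, 346), (-34, 405), (-32, 74), (-24, 49), (-22, 289), (-20, 300), (-18, 297), (-16, 309), (-14, 290), (-12, 237), (-10, 202), (-8, 198), (-6, 201), (-4, 195), (-2, 187), (0, 220), (2, 155), (4, 225), (6, 150), (8, 219), (10, 156), (12, 209), (14, 181), (16, 190), (18, 193), (20, 190), (22, 213), (24, 278), (26, 300), (28, 295), (30, 301), (32, 303), (34, 303), (36, 305), (38, 331), (40, 323), (42, 328), (44, 317), (46, 315), (48, 324), (50, 314), (52, 295), (54, 141)]
handle t (array([   0,    0,    0,    0,    0,    0,    0,    0,    0,    0,    0,
          0,    0,    0,   93,  272, 1526, 1635,    0,    0,    0,    0,
        244, 1109,  979,    0,    0,    0,    0,    0,    0,    0,    0,
          0,    0]), array([-240, -235, -230, -225, -220, -215, -210, -205, -200, -195, -190,
       -185, -180, -175, -170, -165, -160, -155, -150, -145, -140, -135,
       -130, -125, -120, -115, -110, -105, -100,  -95,  -90,  -85,  -80,
        -75,  -70,  -65]))
u [-0.2  1. ] w [-1.  -0.2]
block z pct [126.58 146.29 191.96 193.09 193.59]
top 5388 [478.1  -71.73 191.94] ((481.4546203613281, -71.12962341308594), (59.26652145385742, 15.860628128051758), 10.914355278015137)
```

Gap: board edge t=54.5, jaw face t=106, bar at 100.9°, the block in hand at the same angle. I'm moving over the gap's middle with feet just above the bar, then looking again.

```bash
python3 -m crank '[[-0.02,0.35,0,0,0,0,1],[-0.04,0.73,0.2,0,0,0,1],[-0.04,0.73,0.45,0,0,0,1],[-0.04,0.73,0.45,0,0,0,1],[-0.04,0.73,0.45,0,0,0,1]]'
python3 - <<'E'
from h import *
p,d,K,T=snap("wrist","w4"); cv2.imwrite("pics/w4.png",p[:,:,::-1])
from rig import status; s=status.sense(); print(s["joints"],s["eef_pos"],s["ee_rot"])
E
python3 m.py w4 | grep -v wood
```

```text
time_s: 5.05
eef_pos: [473.0, 4.0, 302.2]
ee_rot: [-0.0, -0.096, 0.995, -0.0]
force: [0.5, 0.2, -0.5]
grip_width: 0.182
grip_force: 31.2
[-2.40736853e-01  3.13011266e-01  1.78672376e+00  3.48976123e-06
  1.04047633e+00 -2.00358195e+00] [473.25884554   3.56961812 302.71842671] [ 6.52351203e-04 -9.58759829e-02  9.95393047e-01 -2.26790765e-04]
bar 5085 ang 101.07356 o [489.  -86.7] z 54.02983945411891 v 2..98% [-6.6 -0.   5.5]
 x at y=0: [472.1   0. ]
jaw low 944 t [ 66.1  66.2 126.2 138.6] v [-27.2  17.2  27.8]
jaw top 1301 t [120.7 120.8 130.9 141.6] v [-11.6   0.7  10.8]
board z 29.87418487824946
u [-0.2  1. ] w [-1.  -0.2]
```

View pics/w4.png

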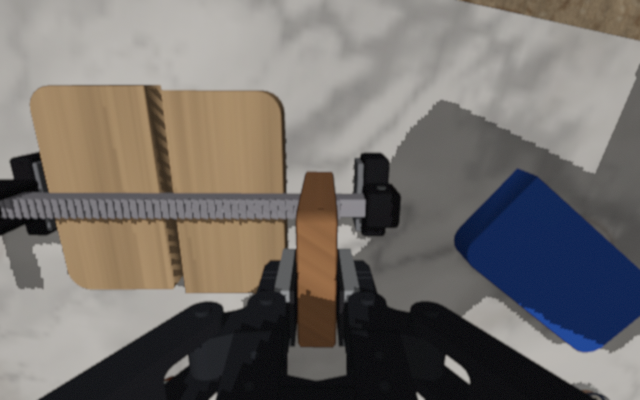

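```bash
python3 - <<'E'
from h import *
np.set_printoptions(precision=2,suppress=True)
u=np.array([np.cos(np.radians(101)),np.sin(np.radians(101))]); w=np.array([-u[1],u[0]]); 
for n,o in (("w3",np.array([472.6,0])),("w4",np.array([472.1,0]))):
    p,d,K,T=load(n); W=cloud(p,d,K,T); C=p.astype(int)
    m=(C[...,0]>C[...,2]+25)&(W[...,2]>75)&(W[...,2]<230); m[:,:290]=0; m[:,345:]=0
    z0=np.median(W[m][:,2][W[m][:,2]>np.percentile(W[m][:,2],60)])
    t=W[m&(abs(W[...,2]-z0)<3)]; f=W[m&(W[...,2]<z0-8)]
    print(n,"z0",z0,"u",np.percentile((t[:,:2]-o)@u,[1,99]),"v top",np.percentile((t[:,:2]-o)@w,[0,.5,99.5,100]))
    print(" front face v",np.percentile((f[:,:2]-o)@w,[2,50,98]),"z",f[:,2].min(), "u",np.percentile((f[:,:2]-o)@u,[2,98]))
    A=np.c_[(f[:,:2]-o)@u,f[:,2],np.ones(len(f))]; print(" face plane v=a u+b z+c",np.linalg.lstsq(A,(f[:,:2]-o)@w,rcond=None)[0])
    e=W[m&(abs(W[...,2]-z0)<3)]; ys=np.nonzero(m.any(1))[0]; print(" rows",ys.min(),ys.max())
E
```

```text
w3 z0 192.56367950276666 u [-79.04 -63.76] v top [-24.76 -23.67  33.03  34.52]
 front face v [33.18 33.9  34.28] z 120.65335376170424 u [-78.08 -63.42]
 face plane v=a u+b z+c [ 0.    0.   33.72]
 rows 172 346
w4 z0 148.68821755682086 u [-6.39  8.73] v top [-29.69 -28.72  28.13  29.61]
 front face v [28.52 28.99 29.35] z 76.83347828947785 u [-5.37  8.9 ]
 face plane v=a u+b z+c [ 0.   0.  28.8]
 rows 172 346
```

```bash
python3 -m crank '[[0.02,0.015,0.05,0,0,0,1],[0.02,0.015,0.15,0,0,0,1],[0.02,0.015,0.27,0,0,0,1],[0.02,0.015,0.38,0,0,0,1],[0.02,0.015,0.45,0,0,0,1],[0.02,0.015,0.5,0,0,0,1],[0.02,0.015,0.5,0,0,0,1]]'; python3 -m crank '[[0,0,0.05,0,0,0,1],[0,0,0.1,0,0,0,1],[0,0,0.15,0,0,0,1],[0,0,0.18,0,0,0,1],[0,0,0.2,0,0,0,1],[0,0,0.2,0,0,0,1]]'
```

```text
time_s: 5.8
eef_pos: [470.7, 4.5, 251.1]
ee_rot: [-0.0, -0.095, 0.995, 0.0]
force: [0.2, 0.3, -0.8]
grip_width: 0.179
grip_force: 31.3
time_s: 6.4
eef_pos: [470.7, 4.8, 233.3]
ee_rot: [-0.0, -0.096, 0.995, 0.0]
force: [-8.8, 3.7, 23.6]
grip_width: 0.181
grip_force: 34.0
```

```bash
python3 -m crank '[[0.005,0,-0.01,0,0,0,1],[0.01,0,-0.01,0,0,0,1],[0.01,0,-0.01,0,0,0,1]]'; python3 - <<'E'
from h import *
p,d,K,T=snap("wrist","w5"); cv2.imwrite("pics/w5.png",p[:,:,::-1])
E
python3 m.py w5 | grep -v wood
```

```text
time_s: 6.7
eef_pos: [470.1, 4.5, 233.3]
ee_rot: [0.001, -0.095, 0.995, -0.0]
force: [0.2, 3.3, 8.6]
grip_width: 0.183
grip_force: 32.0
bar 7753 ang 102.32335 o [486.2 -76.3] z 53.883298871202385 v 2..98% [-7.6 -0.  28.6]
 x at y=0: [469.5   0. ]
jaw low 1780 t [ 55.4  55.5 114.6 128.2] v [-25.2  17.   24.7]
jaw top 2550 t [109.6 109.9 119.9 130.6] v [-14.5  -1.8   7.6]
board z 29.831307585897278
u [-0.2  1. ] w [-1.  -0.2]
```

View pics/w5.png

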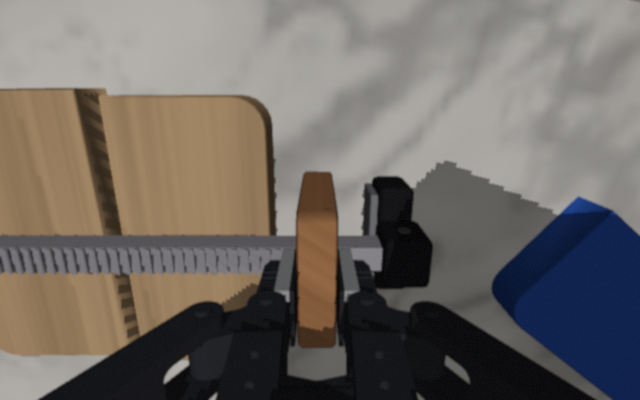

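The block straddles the bar midway between board edge (col 272) and jaw (col 365), feet at about 7 mm. Releasing and lifting, then looking.

```bash
python3 -m crank '[[0,0,0,0,0,0,0.7],[0,0,0,0,0,0,0.6],[0,0,0,0,0,0,0.5],[0,0,-0.2,0,0,0,0.5],[0,0,-0.5,0,0,0,0.4],[0,0,-1,0,0,0,0],[0,0,-1,0,0,0,0]]'; python3 -m crank '[[0,-0.4,-0.2,0,0,0,0],[0,-0.8,-0.2,0,0,0,0],[0,-0.8,-0.2,0,0,0,0],[0,-0.8,-0.2,0,0,0,0]]'; python3 - <<'E'
from h import *
np.set_printoptions(precision=1,suppress=True)
p,d,K,T=snap("wrist","w6"); cv2.imwrite("pics/w6.png",p[:,:,::-1])
from rig import status; s=status.sense(); print(s["joints"],s["eef_pos"],s["ee_rot"])
W=cloud(p,d,K,T);C=p.astype(int); m=(C[...,0]>C[...,2]+25)&(W[...,2]>70)&(W[...,2]<90)&(abs(W[...,0]-470)<50)&(abs(W[...,1]-5)<40)
a=W[m]; print("block",len(a),np.median(a[:,2]),cv2.minAreaRect(a[:,:2].astype(np.float32)))
E
python3 m.py w6
```

```text
time_s: 7.45
eef_pos: [470.6, 4.2, 337.9]
ee_rot: [0.005, -0.096, 0.995, -0.002]
force: [0.6, -0.3, -0.2]
grip_width: 0.915
grip_force: 0.0
time_s: 7.85
eef_pos: [484.9, -74.7, 352.1]
ee_rot: [-0.0, -0.095, 0.996, 0.0]
force: [0.5, 0.3, 0.5]
grip_width: 1.001
grip_force: 0.0
[-0.4  0.3  1.7  0.   1.2 -2.2] [484.8 -74.  352.1] [-0.  -0.1  1.   0. ]
block 1934 79.48204039943685 ((470.183837890625, 1.771468162536621), (59.827919006347656, 16.6746768951416), 11.113099098205566)
bar 3728 ang 101.150246 o [489.1 -86.2] z 54.16402766981359 v 2..98% [-7.1 -0.  18.7]
 x at y=0: [472.1   0. ]
jaw low 1034 t [ 81.7  81.9 122.1 137.5] v [-27.1  14.8  27.5]
jaw top 1221 t [ 81.7  81.9 125.5 140.3] v [-22.    0.2  23.7]
board z 29.833638729553194
wood t [(-102, 6), (-100, 185), (-98, 308), (-96, 319), (-94, 327), (-92, 325), (-90, 348), (-88, 343), (-86, 351), (-84, 343), (-82, 352), (-80, 340), (-78, 353), (-76, 340), (-74, 339), (-72, 351), (-70, 346), (-68, 338), (-66, 346), (-64, 337), (-62, 346), (-60, 337), (-58, 343), (-56, 349), (-54, 343), (-52, 342), (-50, 357), (-48, 336), (-46, 350), (
[... 485 characters left out ...]
347), (50, 334), (52, 339), (54, 335), (56, 319), (58, 319), (60, 303), (62, 294), (64, 142), (80, 4), (82, 20), (84, 4), (86, 5), (88, 5), (90, 5), (92, 4), (94, 6), (116, 4)]
handle t (array([   0,    0,    0,    0,    0,    0,    0,    0,    0,    0,    0,
          0,    0,    0,    0,    0,  135,  529, 1815, 1955,    0,    0,
          0,    0,  230,  968,  894,    0,    0,    0,    0,    0,    0,
          0,    0]), array([-240, -235, -230, -225, -220, -215, -210, -205, -200, -195, -190,
       -185, -180, -175, -170, -165, -160, -155, -150, -145, -140, -135,
       -130, -125, -120, -115, -110, -105, -100,  -95,  -90,  -85,  -80,
        -75,  -70,  -65]))
u [-0.2  1. ] w [-1.  -0.2]
```

View pics/w6.png

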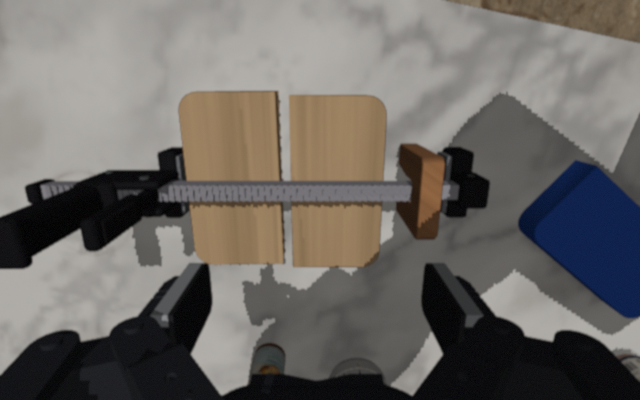

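Block hangs on the bar (top ≈79, expected 78), free between board and jaw. I'll go above the handle and measure it.

```bash
python3 -m crank '[[0,-0.4,0,0,0,0,0],[-0.01,-0.75,0,0,0,0,0]]'|head -2; python3 -m crank '[[0,-0.4,0,0,0,0,0],[-0.01,-0.75,0,0,0,0,0],[-0.01,-0.75,0,0,0,0,0],[-0.01,-0.75,0,0,0,0,0]]'; python3 - <<'E'
from h import *
np.set_printoptions(precision=1,suppress=True)
p,d,K,T=snap("wrist","w7"); cv2.imwrite("pics/w7.png",p[:,:,::-1])
from rig import status; s=status.sense(); print(s["joints"],s["eef_pos"],s["ee_rot"])
u=np.array([np.cos(np.radians(101)),np.sin(np.radians(101))]); w=np.array([-u[1],u[0]]); o=np.array([472.1,0])
W=cloud(p,d,K,T); X=W.reshape(-1,3); s=(X[:,:2]-o)@u; v=(X[:,:2]-o)@w
for lo,hi in ((60,80),(84,100),(100,115),(115,130),(130,142),(142,148),(148,160)):
    k=(X[:,2]>lo)&(X[:,2]<hi)&(abs(v)<25)&(s>-290)&(s<-150)
    if k.sum()>20:
        h,e=np.histogram(s[k],bins=np.arange(-290,-150,3)); print(lo,hi,[(int(a),int(b)) for a,b in zip(e,h) if b>3],np.percentile(v[k],[1,50,99]))
E
python3 m.py w7|head -2
```

```text
time_s: 8.1
eef_pos: [500.4, -147.3, 352.6]
time_s: 8.5
eef_pos: [515.5, -220.5, 352.1]
ee_rot: [-0.0, -0.096, 0.995, 0.001]
force: [0.3, -0.1, -0.2]
grip_width: 0.999
grip_force: 0.0
[-0.6  0.4  1.5  0.   1.2 -2.4] [ 515.5 -219.9  352.3] [-0.  -0.1  1.   0. ]
60 80 [(-254, 34), (-251, 39), (-248, 36), (-245, 32), (-242, 34), (-239, 37), (-236, 47), (-233, 171), (-230, 160), (-227, 156), (-224, 110), (-221, 96), (-218, 103), (-215, 97), (-212, 124), (-209, 113), (-206, 77), (-203, 58), (-200, 52), (-197, 48), (-194, 10)] [-13.3   8.7  14.5]
84 100 [(-254, 21), (-251, 21), (-248, 24), (-245, 28), (-242, 29), (-239, 29), (-236, 35), (-233, 8), (-212, 18), (-209, 65), (-206, 20), (-203, 17), (-200, 7)] [-5.2  9.2 12.5]
100 115 [(-254, 29), (-251, 26), (-248, 29), (-245, 32), (-242, 32), (-239, 35), (-236, 34), (-233, 21), (-209, 71), (-206, 38), (-203, 29), (-200, 15)] [-5.4  9.2 12.7]
115 130 [(-254, 33), (-251, 31), (-248, 31), (-245, 39), (-242, 42), (-239, 41), (-236, 46), (-233, 10), (-209, 82), (-206, 44), (-203, 37), (-200, 20)] [-5.1  9.4 12.6]
130 142 [(-254, 18), (-251, 29), (-248, 35), (-245, 36), (-242, 38), (-239, 39), (-236, 31), (-209, 165), (-206, 187), (-203, 167), (-200, 106), (-197, 5)] [-9.   5.4 12.6]
142 148 [(-248, 10), (-245, 16), (-242, 15), (-239, 8), (-206, 28), (-203, 29)] [-7.2  6.6 12.7]
148 160 [(-257, 22), (-254, 257), (-251, 294), (-248, 299), (-245, 301), (-242, 301), (-239, 296), (-236, 294), (-233, 241)] [-13.1   1.2  13.4]
bar 4133 ang 101.04623 o [489.  -84.7] z 54.395871150950846 v 2..98% [-21.6   0.   26.5]
 x at y=0: [472.5   0. ]
```

View pics/w7.png

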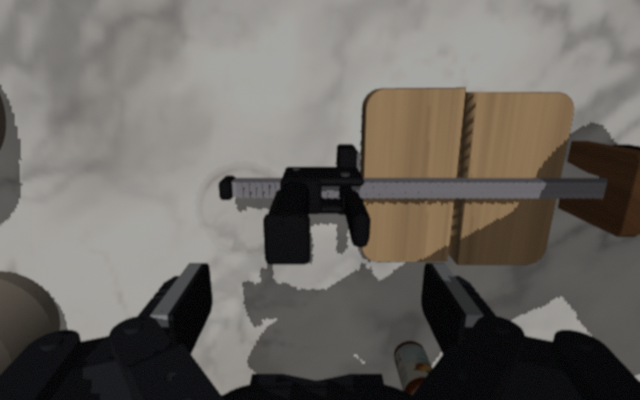

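Handle back at u=-254.5, trigger front ≈-197, so TCP is over the middle. Descending to TCP z 270.

```bash
python3 -m crank '[[0,-0.01,0.25,0,0,0,0],[0,-0.01,0.5,0,0,0,0],[0,-0.01,0.7,0,0,0,0],[0,-0.01,0.82,0,0,0,0],[0,-0.01,0.82,0,0,0,0.25],[0,-0.01,0.82,0,0,0,0.25]]' 20; python3 -m crank '[[0,0,0,0,0,0,1],[0,0,0,0,0,0,1],[0,0,0,0,0,0,1],[0,0,0,0,0,0,1],[0,0,0,0,0,0,1]]' 20
```

```text
time_s: 9.15
eef_pos: [515.9, -221.6, 271.5]
ee_rot: [0.0, -0.096, 0.995, -0.0]
force: [0.8, 1.0, -0.2]
grip_width: 0.749
grip_force: 0.0
time_s: 9.65
eef_pos: [516.2, -222.6, 273.7]
ee_rot: [0.002, -0.095, 0.995, -0.002]
force: [0.4, -2.1, 11.8]
grip_width: 0.545
grip_force: 21.5
```

```bash
python3 -m crank '[[0,0,0,0,0,0,1],[0,0,0,0,0,0,1],[0,0,0,0,0,0,1],[0,0,0,0,0,0,1]]' 20; cat > s.py <<'E'
# split, gaps along the bar from the top and scene cameras
from h import *
import sys
np.set_printoptions(precision=1,suppress=True)
ang=np.radians(101); u=np.array([np.cos(ang),np.sin(ang)]); w=np.array([-u[1],u[0]]); o=np.array([472.1,0])
for n in ("scene","top"):
    p,d,K,T=snap(n,n+sys.argv[1]); X=cloud(p,d,K,T).reshape(-1,3); C=p.reshape(-1,3).astype(int)
    s=(X[:,:2]-o)@u; v=(X[:,:2]-o)@w; wood=C[:,0]>C[:,2]+25
    b=wood&(X[:,2]>23)&(X[:,2]<34)&(abs(v)<70)&(abs(v)>14)&(s>-220)&(s<0)
    h,e=np.histogram(s[b],bins=np.arange(-220,0,3)); g=[int(a) for a,q in zip(e,h) if q<2 and s[b].min()<a<s[b].max()]
    k=wood&(X[:,2]>60)&(X[:,2]<90)&(abs(v)<40)&(s>-60)&(s<60)
    j=(C.max(1)<60)&(X[:,2]>38)&(X[:,2]<62)&(abs(v)<14)&(s>-60)&(s<90)
    print(n,"board",np.percentile(s[b],[.3,99.7]),"empty",g,"block",k.sum(),np.percentile(s[k],[2,50,98]) if k.any() else "", "z",np.median(X[k][:,2]) if k.any() else "","jaw",np.percentile(s[j],[2,98]) if j.any() else "")
E
python3 s.py 1; python3 - <<'E'
from h import *
np.set_printoptions(precision=1,suppress=True)
from rig import camera_info
# before-move reference from the first pictures
ang=np.radians(101); u=np.array([np.cos(ang),np.sin(ang)]); w=np.array([-u[1],u[0]]); o=np.array([472.1,0])
for n in("scene0","top0"):
    p,d,K,T=load(n);X=cloud(p,d,K,T).reshape(-1,3);C=p.reshape(-1,3).astype(int);s=(X[:,:2]-o)@u; v=(X[:,:2]-o)@w
    j=(C.max(1)<60)&(X[:,2]>38)&(X[:,2]<62)&(abs(v)<14)&(s>-60)&(s<90); print(n,np.percentile(s[j],[2,98]))
E
```

```text
time_s: 10.05
eef_pos: [516.2, -222.6, 273.7]
ee_rot: [0.002, -0.095, 0.995, -0.002]
force: [0.1, -2.3, 11.9]
grip_width: 0.546
grip_force: 21.5
scene board [-185.7   -3.5] empty [-106, -103, -19, -16] block 90 [-12.1  -6.4   3.7] z 76.34142286762966 jaw [-29.4  44.3]
top board [-184.1  -23.9] empty [-106, -103, -100, -22] block 0  z  jaw 
scene0 [33.3 54.7]
top0 [36.9 52.7]
```

First squeeze drew ≈10 mm (jaw back edge 54.7→44.3). Continuing to pump.

```bash
for i in 1 2; do python3 -m crank '[[0,0,0,0,0,0,0.22],[0,0,0,0,0,0,0.22],[0,0,0,0,0,0,0.22],[0,0,0,0,0,0,0.22],[0,0,0,0,0,0,1],[0,0,0,0,0,0,1],[0,0,0,0,0,0,1],[0,0,0,0,0,0,1],[0,0,0,0,0,0,1],[0,0,0,0,0,0,1]]' 20; done; python3 s.py 2
```

```text
time_s: 11.15
eef_pos: [515.9, -222.4, 272.4]
ee_rot: [0.001, -0.096, 0.995, -0.001]
force: [-1.4, 0.2, 12.8]
grip_width: 0.546
grip_force: 21.8
time_s: 12.15
eef_pos: [515.8, -222.4, 272.4]
ee_rot: [0.001, -0.095, 0.995, -0.001]
force: [-1.7, 0.8, 13.6]
grip_width: 0.546
grip_force: 21.8
scene board [-185.9   -9. ] empty [-106, -103, -13] block 89 [-33.1 -26.  -16.7] z 77.97044090410037 jaw [-28.3  26.1]
top board [-183.9  -21.9] empty [-106, -103, -100] block 0  z  jaw
```

```bash
python3 - <<'E'
from h import *
a,b=[load(n)[0] for n in("scene2","top2")]
c=[cv2.resize(i[:,:,::-1],(796,298),interpolation=cv2.INTER_CUBIC) for i in (a[190:265,290:490],b[180:240,290:450])]
cv2.imwrite("pics/c2.png",np.vstack(c))
E
```

```text
(no output)
```

View pics/c2.png

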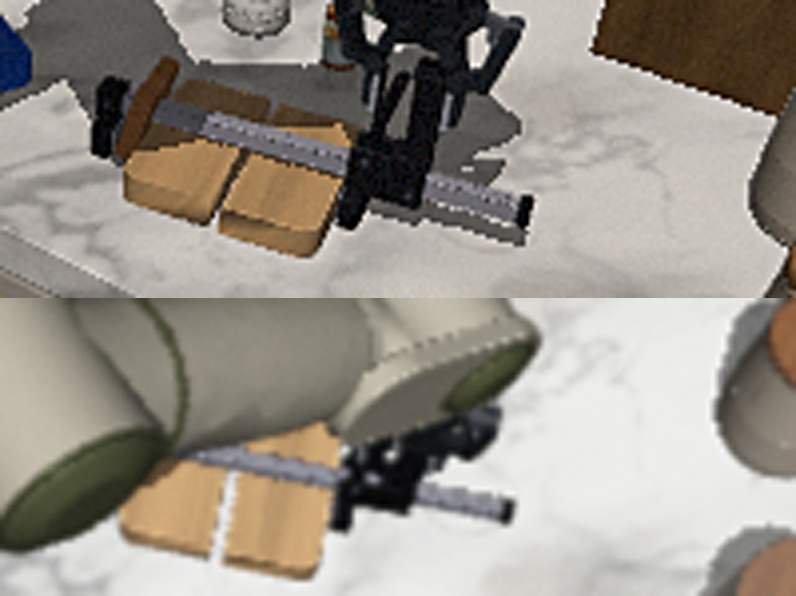

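```bash
python3 - <<'E'
from h import *
np.set_printoptions(precision=1,suppress=True)
ang=np.radians(101); u=np.array([np.cos(ang),np.sin(ang)]); w=np.array([-u[1],u[0]]); o=np.array([472.1,0])
for n in("scene1","scene2"):
    p,d,K,T=load(n);W=cloud(p,d,K,T);C=p.astype(int)
    s=(W[...,:2]-o)@u; v=(W[...,:2]-o)@w
    m=(C[...,0]>C[...,2]+25)&(W[...,2]>34)&(W[...,2]<95)&(abs(v)<40)&(s>-50)&(s<40)
    print(n,"cam s,v",((-T[:3,:3].T@T[:3,3])[:2]-o)@np.c_[u,w])
    for z in range(34,92,6):
        k=m&(W[...,2]>=z)&(W[...,2]<z+6)
        if k.sum()>3: print(z,k.sum(),"s",np.percentile(s[k],[5,50,95]),"v",np.percentile(v[k],[5,50,95]))
E
```

```text
scene1 cam s,v [-362.6  911. ]
34 8 s [-11.5  -9.7   0.5] v [13.9 30.7 32.7]
40 12 s [-11.8  -7.7   2.2] v [-2.3 31.3 34.5]
46 10 s [-12.4 -11.    0. ] v [-20.3  28.5  34.1]
52 17 s [-12.1 -10.5   0.8] v [-13.9  30.9  35.6]
58 13 s [-11.5 -10.1   1.2] v [-14.9  23.5  34.2]
64 17 s [-11.7 -10.8   1.4] v [-18.6  24.5  35.6]
70 18 s [-11.6 -10.4   2.4] v [-20.   20.   32.7]
76 48 s [-10.6  -4.2   3.4] v [-20.9   5.7  31.2]
scene2 cam s,v [-362.6  911. ]
34 7 s [-22.7 -16.5 -10.5] v [25.5 31.1 34.1]
40 11 s [-24.4 -16.4  -8.9] v [-2.5 32.5 35.1]
46 10 s [-26.  -21.1 -14.1] v [-0.4 32.1 34.5]
52 10 s [-27.7 -20.8 -11.4] v [ 4.4 31.1 34. ]
58 10 s [-29.2 -28.3 -18.5] v [-17.7  26.8  34.1]
64 9 s [-30.5 -26.  -16.2] v [-14.7  33.9  36.6]
70 16 s [-32.2 -28.4 -19.3] v [-19.8  30.7  34.8]
76 51 s [-32.8 -26.  -18.2] v [-22.9   6.8  32.4]
82 6 s [-29.1 -21.3 -20.1] v [-18.9   2.   25.7]
```

The scene crop shows the block dragged along by the bar, its legs against the board edge and its top leaning about 14° over the board. The jaw, pressing on the feet below the board's top edge, should square it up. I'll do one stroke and check.

```bash
cat > t.py <<'E'
from h import *
import sys
np.set_printoptions(precision=1,suppress=True)
ang=np.radians(101); u=np.array([np.cos(ang),np.sin(ang)]); w=np.array([-u[1],u[0]]); o=np.array([472.1,0])
n="scene"+sys.argv[1]; p,d,K,T=load(n);W=cloud(p,d,K,T);C=p.astype(int)
s=(W[...,:2]-o)@u; v=(W[...,:2]-o)@w
m=(C[...,0]>C[...,2]+25)&(W[...,2]>34)&(W[...,2]<95)&(abs(v)<40)&(s>-60)&(s<40)
print([(z,np.percentile(s[k],[5,95]).round(1).tolist()) for z in range(34,92,6) for k in [m&(W[...,2]>=z)&(W[...,2]<z+6)] if k.sum()>3])
E
python3 -m crank '[[0,0,0,0,0,0,0.22],[0,0,0,0,0,0,0.22],[0,0,0,0,0,0,0.22],[0,0,0,0,0,0,0.22],[0,0,0,0,0,0,1],[0,0,0,0,0,0,1],[0,0,0,0,0,0,1],[0,0,0,0,0,0,1],[0,0,0,0,0,0,1],[0,0,0,0,0,0,1]]' 20;  python3 s.py 3; python3 t.py 3
```

```text
time_s: 13.25
eef_pos: [515.8, -222.5, 272.6]
ee_rot: [0.001, -0.095, 0.995, -0.001]
force: [-2.6, -0.3, 15.1]
grip_width: 0.545
grip_force: 22.3
scene board [-185.8  -11.5] empty [] block 98 [-21.9 -17.1  -6.1] z 76.63283130197782 jaw [-33.7  15.5]
top board [-184.   -24.5] empty [-106] block 0  z  jaw 
[(34, [-23.3, -10.5]), (40, [-22.8, -8.4]), (46, [-23.0, -10.3]), (52, [-23.0, -8.5]), (58, [-21.8, -7.1]), (64, [-21.9, -11.1]), (70, [-21.5, -8.7]), (76, [-20.7, -6.3])]
```

Upright again, and the split is narrowing. Next stroke, with a final-size grip.

```bash
python3 -m crank '[[0,0,0,0,0,0,0.22],[0,0,0,0,0,0,0.22],[0,0,0,0,0,0,0.22],[0,0,0,0,0,0,0.22],[0,0,0,0,0,0,1],[0,0,0,0,0,0,1],[0,0,0,0,0,0,1],[0,0,0,0,0,0,1],[0,0,0,0,0,0,1],[0,0,0,0,0,0,1]]' 30;  python3 s.py 4; python3 t.py 4
```

```text
time_s: 14.35
eef_pos: [515.9, -222.7, 272.6]
ee_rot: [0.001, -0.095, 0.995, -0.001]
force: [-2.1, -1.1, 14.8]
grip_width: 0.561
grip_force: 31.7
scene board [-187.8  -20.4] empty [-19] block 103 [-32.7 -27.3 -16.8] z 77.78280444068196 jaw [-15.2   8.7]
top board [-185.3  -31.5] empty [-31] block 0  z  jaw 
[(34, [-32.7, -20.3]), (40, [-31.5, -19.4]), (46, [-32.3, -19.0]), (52, [-32.0, -20.4]), (58, [-32.7, -21.0]), (64, [-32.8, -21.4]), (70, [-32.4, -17.4]), (76, [-31.7, -18.1]), (82, [-29.8, -18.4])]
```

```bash
python3 -m crank '[[0,0,0,0,0,0,1],[0,0,0,0,0,0,1],[0,0,0,0,0,0,1],[0,0,0,0,0,0,1],[0,0,0,0,0,0,1],[0,0,0,0,0,0,1],[0,0,0,0,0,0,1],[0,0,0,0,0,0,1]]' 32;  python3 s.py 5; python3 - <<'E'
from h import *
ang=np.radians(101); u=np.array([np.cos(ang),np.sin(ang)]); w=np.array([-u[1],u[0]]); o=np.array([472.1,0])
for n in("top0","top3","top5","scene0","scene5"):
    p,d,K,T=load(n); g=p.astype(np.float32)
    ss=np.arange(-125,-92,1.5)
    P=np.array([[*(o+s*u+v*w),28] for v in (30,40,50,60) for s in ss]); q=proj(P,K,T).astype(np.float32)
    c=cv2.remap(g,q[:,0].copy(),q[:,1].copy(),cv2.INTER_LINEAR).reshape(4,len(ss),3)
    print(n,"R-B",(c[...,0]-c[...,2]).mean(0).astype(int).tolist())
E
```

```text
time_s: 15.25
eef_pos: [515.9, -222.7, 272.7]
ee_rot: [0.001, -0.095, 0.995, -0.001]
force: [-0.9, -1.9, 15.1]
grip_width: 0.56
grip_force: 31.8
scene board [-187.3  -21.5] empty [-28] block 101 [-32.3 -27.9 -17.7] z 78.5265856134182 jaw [-31.6   8.4]
top board [-186.1  -31.7] empty [-31] block 0  z  jaw 
top0 R-B [82, 81, 81, 81, 81, 81, 81, 81, 78, 72, 60, 44, 27, 12, 5, 2, 6, 16, 32, 51, 69, 78]
top3 R-B [83, 83, 83, 83, 83, 83, 83, 82, 79, 73, 62, 48, 33, 22, 25, 37, 55, 72, 81, 84, 84, 83]
top5 R-B [83, 83, 83, 83, 83, 83, 83, 83, 83, 83, 82, 82, 82, 83, 83, 83, 82, 82, 82, 82, 82, 83]
scene0 R-B [74, 73, 73, 73, 72, 73, 74, 76, 78, 76, 67, 51, 32, 22, 29, 39, 52, 65, 75, 80, 80, 77]
scene5 R-B [79, 79, 79, 79, 78, 78, 79, 79, 79, 77, 76, 79, 82, 83, 81, 78, 77, 76, 77, 77, 78, 79]
```

```bash
python3 -c "
from rig import ticket; print(ticket.finish_job())"
```

```text
the job is handed in; nothing more can be done
None
```

The job is handed in at about 15 s: the block hangs on the bar between the far jaw and the board, the split measures closed, and the trigger is still held squeezed at about 32 N. I viewed 11 pictures, one over your limit of 10.

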